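Shut the dry block's cover and switch the heating on

ROBOT

A 6-joint arm with a two-finger parallel gripper is mounted at the origin on a cart in front of the work surface, level with it; the furniture and walls round the work are solid. World frame = base frame: x ahead of the robot, y to its left, z up, the work surface at z = 0. Lengths are in m, angles in degrees, forces in N, time in s.
With the tool pointing down it reaches from about 0.3 to 0.775 m from the base axis. Payload 14.6 kg.
Tool frame: the origin (TCP) lies at the very end of the fingers, on their centre line; the grasp point (between the pads) lies 19 mm behind it; z points along the fingers, y is the direction in which the jaws open and shut (so a half turn about z gives the same grasp; the last joint's range is limited). The gripper opens to 94 mm and grips with 3 to 60 N. Pads are 16 mm wide; open, the fingers measure 119 mm over their backs; the gripper's body (75 mm by 177 mm) begins 78 mm behind the grasp point.
Start: joints at [-3.816, 17.183, 87.147, -0, 75.671, -3.816], TCP at [0.55, -0, 0.205] pointing down, gripper open.
Joint ranges: [-173.82, 173.82], [-45.26, 126.66], [13.44, 144.39], [-59.66, 239.66], [0, 175.72], [-146.38, 146.38]. Speed limits (degrees/s): [127.2, 127.2, 147.25, 180, 180, 180].

INTERFACE

Orientations are given as [roll, pitch, yaw] about the fixed x, y, z axes, in that order (R = Rz(yaw) Ry(pitch) Rx(roll)).
In Python, from rig import r, eyes gives the robot as it stands.
- The arm moves only by the shell command python3 -m inch 'ROWS' [FORCE]. ROWS is JSON, a list of rows, each an object with "delta_pos": the shift along the world's x, y, z in mm, a list of three; "delta_rot": the turn, a rotation vector about the world's x, y, z in rad, a list of three; "claw": the opening, from 0 (shut) to 1 (fully open). In form: [{"delta_pos": [x, y, z], "delta_rot": [ax, ay, az], "claw": claw}, ...]. A call has 1 to 8 rows; each row is the pose to reach, as a shift and turn from the pose commanded when the call began; what a row does not reach only later rows make up. A row lasts 1/8 s, in which the tool goes at most 62.5 mm and 10.7 degrees, less where a joint would pass 70% of its speed; a pose out of reach is approached as far as the arm can. A call with a gripper value outside its range is refused whole. The fingers move at their own pace and stop on an object; FORCE is the grip in N (left out, the last holds). Time passes only in rows, so rows that repeat a pose let the fingers close. It gives the time, the measured TCP pose, the force and the opening at its end, in the units of the state.
- r.sense(): the state, without advancing time (a new reading comes with each control period).
- eyes.snapshot(name): name is "scene" or "side" or "wrist"; returns a dict with "color" (400x640x3 uint8, blue, green, red), "z_map" (400x640 float32, m along the optical axis (not along the pixel's ray), 0 where there is no reading), "mtx" (3x3 intrinsics, pixels), "k1" (the pictures are not rectified: a ray, as slopes to the right and down, at radius r is drawn at 1 + k1 r^2 times it, then the intrinsics apply), "extrinsics" (4x4, takes a point from world to camera coordinates). Camera axes: x right, y down, z forward; pixel columns grow to the right and rows downward; lengths in m; the calibration is good to about 2 mm. A picture is of the moment at which its call begins.
- r.close_job(): hands the job in, once; it reports no verdict.
Trained networks look in the newest picture that a camera, given by its name, has taken for a name from the list of things; names that differ only in an ending like _2 or _b are one class to them, and where a whole thing is asked for, a point or a joint stands for the part that bears it (a point fixed in the world has none). Each returns a list of dicts, best first, with "score" (0 to 1); they miss things now and then, are a little off and sometimes report something else, mostly with a low value. They report only what shows in the picture. A call takes as long as a camera call. They do not tell look-alikes from the thing itself.
- eyes.recognise(camera, target): "location" ([row, column] in pixels, amid what is visible of it).
- eyes.trace(camera, target): "pixels" (400x640 bool, what is visible of it) and "location" ([row, column] in pixels, amid what is visible of it).
- eyes.pinpoint(camera, target): "location" ([row, column] in pixels: a listed point, or the origin of a listed thing).
The state is a dict: "time_s": time; "joints": joint angles; "dq": joint speeds; "joint_efforts": joint torques, N m; "tool_pos": TCP position; "eef_rot": TCP orientation; "contact_force": force on the tool from outside, world axes, zero at the start; "moment": the same for the moment, N m; "width": finger opening in m.
Only numpy, scipy, OpenCV 4.12 (cv2) and the standard library are available. Lean on these libraries where they do the work, as an engineer would, in place of code of your own. Each camera call takes 0.05 s, during which the arm holds its last target.

TASK

The dry-block heater is loaded and its temperature dial is already set; start it. With the fingertips, gently push the raised rear cover fully shut, then press the upper half of the red rocker switch on the heater's front fully in, so that the heating is on, and withdraw. Grasp nothing, and leave the dial, the orange strip rack in the heater and everything else on the table as it stands.

Things in the scene. Friction and masses are not known exactly. Their poses are not given: they have to be found in the camera images.
- dry_block: Dry-block heater: black top, cream sides, 155 mm deep (x), 174 wide (y), 97 high, fixed. Origin: centre of its underside; x from control panel to back, y to the left as one looks at the panel, z up. Panel at x = -59 mm, the black top's rim reaches x = -62. On the panel: red rocker left, lit display, round black dial right. Strip rack in the top's front slot (x -38 to -7), hinged cover behind it.
- dry_block_cover (a joint): Black hinged cover over the rear half, rad: 0 = shut flat, 1.36 = wide open (nearly upright). A stiff hinge holds it wherever it is left. It starts raised, at 0.55 to 1.0.
- cover_hinge (a point): Middle of the cover's hinge line, along the heater's y at x = 18 mm, 85 mm above the table. From it the cover reaches 51 mm towards the heater's back (+x) when shut and leans up and back when raised; 140 mm wide (y -70 to 70), 7 mm thick, with a small lip at the middle of its free edge.
- cover_top (a point): Centre of the cover's upper surface (turns with it), 25 mm from the hinge line; 83 mm above the table when shut. Pressing straight down on the cover 15 to 22 mm behind the hinge line (about 6 N at 30 mm/s, less when slower) swings it shut.
- dry_block_rocker (a joint): Red rocker switch, rad: 0 = off (upper half stands out), 0.244 = on (upper half fully in). It starts off and stays where it is left. Its pivot runs along the heater's y, 40 mm above the table, 3 mm behind its outer face.
- rocker_upper (a point): Centre of the upper half of the red rocker's outer face, 44 mm above the table, 9 mm proud of the rim of the black top. Rocker 12.5 mm wide, from 31 to 49 mm above the table. Its upper half goes in towards the heater's +x with about 3 N; the upper edge travels 2.3 mm. Press only above its middle (what also bears on the lower half blocks it).
- dial_rim (a point): Point on the rim of the round black temperature dial (24 mm diameter, 14 mm proud of the panel, its axis 90 mm to the right of the rocker, 40 mm above the table). The dial turns easily; it must stay as set.
- strip_rack: Orange strip rack with eight capped tubes, 28 x 120 mm, 37 mm high, loose, standing in the heater's front slot; its tube caps reach 123 mm above the table. Origin: centre of its underside.
- jar_black: Reagent jar with black cap, 43 mm diameter, 72 mm high, loose, upright to the left of the heater. Origin: centre of its underside.
- jar_spare: Reagent jar with black cap, 43 mm diameter, 72 mm high, loose, upright to the right of the heater. Origin: centre of its underside.
- blue_vial: Small tube with blue cap, 17 mm diameter, 50 mm high, loose, upright to the right of the heater. Origin: centre of its underside.
- tip_box: Green pipette-tip box with clear lid, 84 x 101 mm, 62 mm high, loose, well to the right of the heater. Origin: centre of its underside.
- black_strip: Black eight-well strip block, 26 x 130 mm, 31 mm high, loose, well to the right of the heater. Origin: centre of its underside.
Not all that is in view belongs to the job. Of the things like the strip_rack, leave any that is green; of the rest the smaller one is meant.

How it is judged:
By the outcome, as a careful person would: the job done as asked, in the order asked, and still so for the second after the job is handed in, with the robot touching nothing.
It also fails if it takes over 58 s, if anything falls off the work surface, if the arm or the gripper's body presses on something with over 40 N, if the wrist force passes 120 N, or if a joint passes its speed limit or range.

## Working session

There is one attempt and no reset: what is moved stays moved. The work goes in short steps, Python scripts to look and compute and a shell command to move; the robot and the scene stay as the last step left them, time stands still between calls to the robot, and variables do not carry over. Pictures are saved under pics/ and viewed, and the job is handed in when it is done.

```bash
ls; mkdir -p pics; python3 - <<'E'
from rig import r, eyes
import cv2
print(r.sense())
for n in ("scene","side","wrist"):
    s=eyes.snapshot(n); cv2.imwrite(f"pics/{n}0.png",s["color"]); print(n,s["mtx"].tolist(),s["k1"],s["extrinsics"].round(4).tolist())
E
```

```text
pics
{'time_s': 0.0, 'joints': array([-3.81516101e+00,  1.72154369e+01,  8.71797296e+01, -1.43485828e-03,
        7.56715139e+01, -3.81594078e+00]), 'dq': array([-0.00624453, -0.00249412, -0.05164583,  0.02663678,  0.00863761,
        0.03879419]), 'joint_efforts': array([-1.53750298e-03, -5.31805658e+01, -3.52735734e+01,  7.07558286e-02,
        2.43994006e-02, -4.79655944e-05]), 'tool_pos': array([5.49735127e-01, 1.52319363e-05, 2.04892385e-01]), 'eef_rot': array([-1.79933375e+02, -3.05095222e-03,  9.00011339e+01]), 'contact_force': array([-0.41745017,  0.26277469, -0.49072031]), 'moment': array([ 0.0371529 ,  0.0105988 , -0.07087027]), 'width': 0.09385695064930345}
scene [[379.55843748428987, 0.0, 319.4376089303797], [0.0, 379.55843748428987, 194.76565350822776], [0.0, 0.0, 1.0]] 0.0007808428836721637 [[0.7222, -0.6915, -0.016, -0.4118], [-0.3759, -0.373, -0.8482, 0.2642], [0.5806, 0.6186, -0.5294, 0.5729], [0.0, 0.0, 0.0, 1.0]]
side [[479.9948587096749, 0.0, 311.6458486510375], [0.0, 479.9948587096749, 190.97609257108417], [0.0, 0.0, 1.0]] 0.04227063770918502 [[0.9227, -0.3855, -0.0056, -0.523], [-0.1952, -0.4544, -0.8692, 0.1744], [0.3325, 0.8031, -0.4945, 1.0248], [0.0, 0.0, 0.0, 1.0]]
wrist [[303.9051429360344, 0.0, 320.98448045023696], [0.0, 303.9051429360344, 200.32289531276066], [0.0, 0.0, 1.0]] -0.05579935068388304 [[1.0, 0.0005, -0.0005, -0.5495], [0.0006, -0.9672, 0.254, -0.0274], [-0.0004, -0.254, -0.9672, 0.3901], [0.0, 0.0, 0.0, 1.0]]
```

View pics/scene0.png

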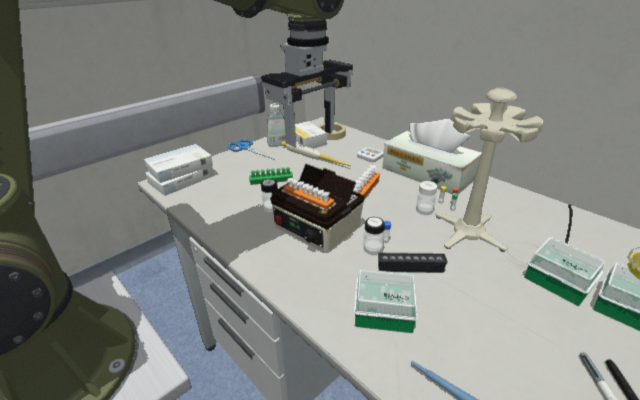

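View pics/side0.png

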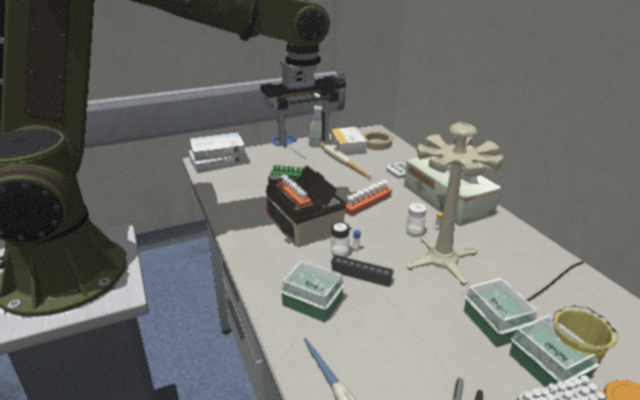

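View pics/wrist0.png

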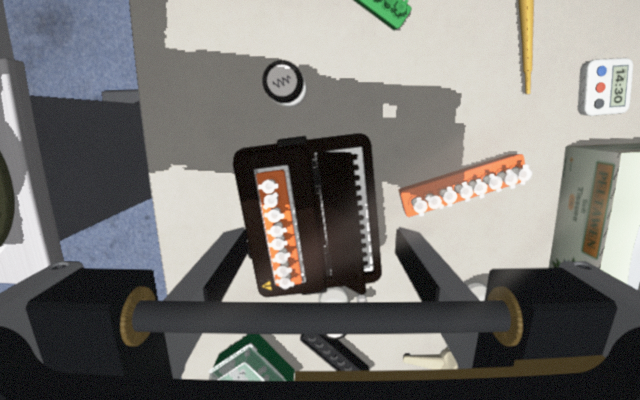

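The scene view shows the heater near (318,205). Its red rocker is at (280,217), the dial at (315,237), and the orange rack in its slot at (308,192). A second orange strip lies loose behind it at (367,181) and a green one at (270,175). In the wrist view the heater is at (305,215), with its panel facing the robot.

```bash
cat > h.py <<'E'
import numpy as np, cv2
from rig import r, eyes
def ray(s,uv):
    k=s["k1"];uv=np.atleast_2d(np.asarray(uv,float));m=s["mtx"]
    xd=np.c_[(uv[:,0]-m[0,2])/m[0,0],(uv[:,1]-m[1,2])/m[1,1]]
    p=xd.copy()
    for _ in range(20): p=xd/(1+k*(p**2).sum(1,keepdims=True))
    return p
def w(s,uv,z):
    p=ray(s,uv); c=np.c_[p,np.ones(len(p))]*np.reshape(z,(-1,1))
    E=s["extrinsics"]; return (c-E[:3,3])@E[:3,:3]
def lines(s,uv):
    p=ray(s,uv);E=s["extrinsics"];d=np.c_[p,np.ones(len(p))]@E[:3,:3]
    return -E[:3,:3].T@E[:3,3], d/np.linalg.norm(d,axis=1,keepdims=True)
def proj(s,P):
    E=s["extrinsics"];c=np.atleast_2d(P)@E[:3,:3].T+E[:3,3];p=c[:,:2]/c[:,2:]
    p=p*(1+s["k1"]*(p**2).sum(1,keepdims=True));m=s["mtx"]
    return np.c_[p[:,0]*m[0,0]+m[0,2],p[:,1]*m[1,1]+m[1,2]]
def tri(obs):
    A=np.zeros((3,3));b=np.zeros(3)
    for s,uv in obs:
        o,d=lines(s,uv);M=np.eye(3)-np.outer(d[0],d[0]);A+=M;b+=M@o
    return np.linalg.solve(A,b)
E
python3 - <<'E'
from h import *
S={n:eyes.snapshot(n) for n in ("scene","side","wrist")}
for t in ("dry_block","cover_hinge","cover_top","rocker_upper","dial_rim","strip_rack"):
    for n in S:
        for d in eyes.pinpoint(n,t)[:2]:
            if d["score"]<.3: continue
            l=d["location"];uv=[l[1],l[0]]
            z=S[n]["z_map"][int(round(l[0])),int(round(l[1]))]
            print(t,n,np.round(uv,1),round(d["score"],2),w(S[n],uv,z).round(4)[0])
s=S["scene"]["color"]; cv2.imwrite("pics/c1.png",cv2.resize(s[140:260,240:400],None,fx=5,fy=5,interpolation=cv2.INTER_CUBIC))
print(r.sense()["time_s"])
E
```

```text
dry_block scene [314.5 230.6] 0.67 [ 0.4771 -0.084   0.0511]
dry_block side [302.2 222.9] 0.58 [ 0.4981 -0.1108  0.0649]
dry_block wrist [306.2 201.3] 0.71 [ 0.5352 -0.0038  0.0961]
cover_hinge scene [320.1 192. ] 0.92 [ 0.5086 -0.0692  0.123 ]
cover_hinge scene [309.5 199.2] 0.55 [ 0.497  -0.0495  0.1022]
cover_hinge wrist [321.4 220.3] 0.79 [ 0.5502 -0.0309  0.0737]
cover_top scene [324.9 177.3] 0.79 [ 0.5699 -0.0202  0.1129]
cover_top scene [320.2 191.8] 0.34 [ 0.5089 -0.0691  0.1233]
cover_top side [312.9 182.3] 0.89 [ 0.5641 -0.0158  0.1061]
cover_top wrist [341.  223.6] 0.71 [ 0.5688 -0.0222  0.1097]
rocker_upper scene [317.6 192.9] 0.45 [ 0.5059 -0.0646  0.1201]
rocker_upper scene [279.  221.9] 0.41 [0.4557 0.006  0.0376]
rocker_upper side [264.2 210. ] 0.6 [ 0.4661  0.0773 -0.0011]
dial_rim scene [302.4 236.2] 0.69 [ 0.4716 -0.0513  0.0216]
dial_rim side [281.8 223.6] 0.43 [ 0.4613 -0.0776  0.0524]
dial_rim wrist [246.2 243.9] 0.38 [ 0.5032 -0.0012  0.209 ]
dial_rim wrist [337.4 222.4] 0.3 [ 0.5657 -0.0227  0.1045]
strip_rack scene [364.  192.5] 0.89 [ 0.6958 -0.03    0.0229]
strip_rack scene [272.6 180.9] 0.64 [0.5209 0.1081 0.072 ]
strip_rack side [291.9 196.9] 0.87 [ 0.498  -0.0484  0.0984]
strip_rack side [290.4 178.1] 0.8 [0.5286 0.0435 0.0959]
strip_rack wrist [281.1 224.9] 0.89 [ 0.5119 -0.0227  0.1119]
strip_rack wrist [456.7 182.2] 0.74 [0.7138 0.0019 0.0274]
1.2
```

View pics/c1.png

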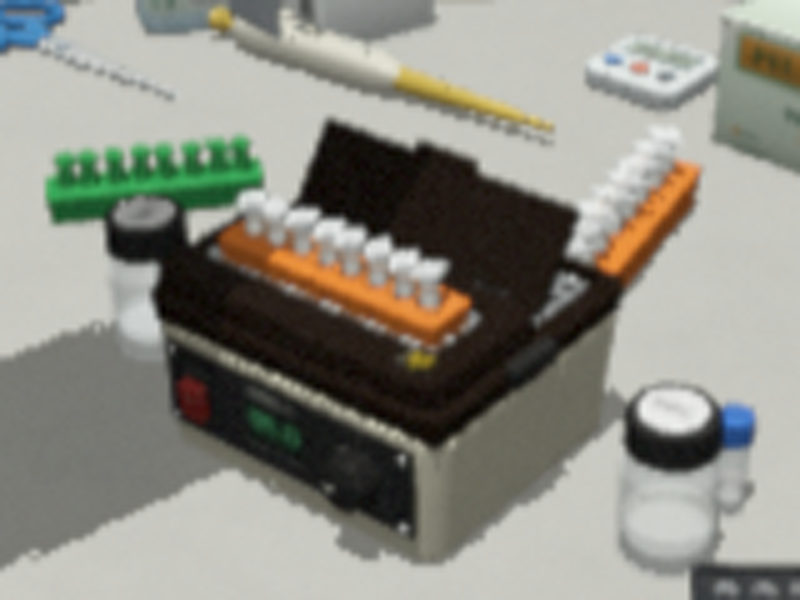

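```bash
python3 - <<'E'
from h import *
P={}
S={n:eyes.snapshot(n) for n in ("scene","side","wrist")}
for n,s in S.items():
    v,u=np.mgrid[0:400,0:640]; z=s["z_map"]; ok=z>0
    p=w(s,np.c_[u[ok],v[ok]],z[ok]); c=s["color"][ok]
    roi=(p[:,0]>.42)&(p[:,0]<.68)&(p[:,1]>-.16)&(p[:,1]<.13)
    p=p[roi];c=c[roi]; P[n]=(p,c)
    # rim
    m=(p[:,2]>.085)&(p[:,2]<.100)
    rect=cv2.minAreaRect((p[m,:2]*1000).astype(np.float32)); print(n,"rim",m.sum(),rect,cv2.boxPoints(rect).round(0).tolist())
    c=c.astype(int)
    red=(c[:,2]>90)&(c[:,1]<50)&(c[:,0]<60)&(p[:,2]<.07)
    print("red",red.sum(), p[red].mean(0) if red.any() else 0, p[red].std(0) if red.any() else 0)
    hist,e=np.histogram(p[:,2],bins=np.arange(0,.15,.005)); print(hist)
s=S["wrist"]["color"]; cv2.imwrite("pics/c2.png",cv2.resize(s[120:310,220:400],None,fx=3.1,fy=3.1,interpolation=cv2.INTER_CUBIC))
np.save("w.npy",P["wrist"][0]); np.save("s.npy",P["scene"][0])
E
```

```text
scene rim 1446 ((517.6355590820312, -31.536964416503906), (97.72418975830078, 156.15151977539062), 7.192894458770752) [[459.0, 40.0], [479.0, -115.0], [576.0, -103.0], [556.0, 52.0]]
red 4 [0.45674066 0.01038617 0.04854525] [0.00101289 0.00217783 0.0002117 ]
[1053  158  145  101  151  139  157  175  192  238  209  189  268  163
  303  228  343  231  471  744  364  305  232  217  267   31    2    0
    0]
side rim 1136 ((518.509033203125, -32.467559814453125), (97.53729248046875, 164.06492614746094), 7.174746036529541) [[460.0, 43.0], [480.0, -120.0], [577.0, -108.0], [557.0, 55.0]]
red 0 0 0
[570 119  87  96 135 126 120 154 155 179 163 131 190 131 247 213 300 206
 358 572 227 199 139 157 199  25   2   0   0]
wrist rim 9052 ((517.4740600585938, -26.397445678710938), (91.5684814453125, 163.4672088623047), 7.142172813415527) [[462.0, 49.0], [482.0, -113.0], [573.0, -102.0], [553.0, 60.0]]
red 0 0 0
[7642   57   59   82  430  225  103   79  154  341   19   25   23   88
 1849 1268 2611 1161 1654 6237 1436 1430  632  695 2236  198   11    0
    0]
```

View pics/c2.png

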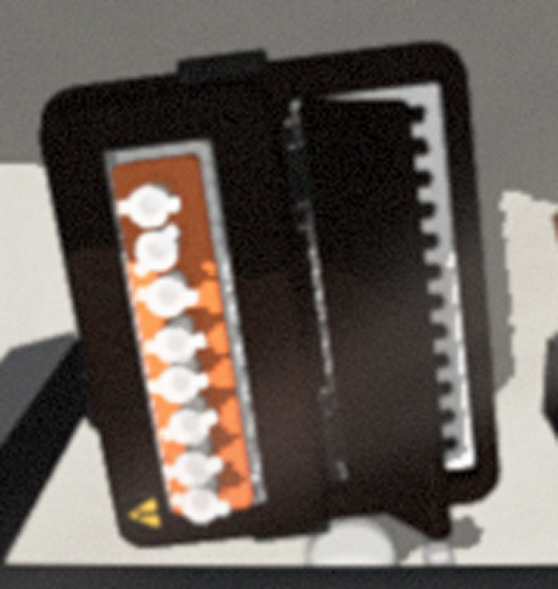

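Candidates for the switch: only one red rocker shows, at scene (278,220). The dial is at (312,235). The only raised cover is the one at (325,178), and the rack to leave alone is the one in the slot. Next I turn the tool so the jaws lie along the heater's y and the wrist camera faces the panel, with the claw shut and staying high.

```bash
python3 -m inch '[{"delta_pos":[-20,0,20],"delta_rot":[0,0,0.18],"claw":0},{"delta_pos":[-50,0,30],"delta_rot":[0,0,0.36],"claw":0},{"delta_pos":[-90,0,40],"delta_rot":[0,0,0.54],"claw":0},{"delta_pos":[-90,0,40],"delta_rot":[0,0,0.72],"claw":0},{"delta_pos":[-90,0,40],"delta_rot":[0,0,0.9],"claw":0},{"delta_pos":[-90,0,40],"delta_rot":[0,0,1.08],"claw":0},{"delta_pos":[-90,0,40],"delta_rot":[0,0,1.26],"claw":0},{"delta_pos":[-90,0,40],"delta_rot":[0,0,1.44],"claw":0}]'
python3 -m inch '[{"delta_pos":[0,0,0],"delta_rot":[0,0,0.18],"claw":0},{"delta_pos":[0,0,0],"delta_rot":[0,0,0.255],"claw":0},{"delta_pos":[0,0,0],"delta_rot":[0,0,0.255],"claw":0},{"delta_pos":[0,0,0],"delta_rot":[0,0,0.255],"claw":0}]'
python3 - <<'E'
from h import *
print(r.sense())
S={n:eyes.snapshot(n) for n in ("scene","side","wrist")}
for n in S: cv2.imwrite(f"pics/{n}1.png",S[n]["color"])
s=S["side"]["color"]; cv2.imwrite("pics/c3.png",cv2.resize(s[150:260,240:380],None,fx=5,fy=5,interpolation=cv2.INTER_CUBIC))
E
```

```text
time_s: 2.35
tool_pos: [0.46, -0.0, 0.2455]
eef_rot: [-180.0, 0.0, 172.8]
contact_force: [0.1, 0.1, -0.1]
width: 0.0179
time_s: 2.85
tool_pos: [0.46, 0.0, 0.2455]
eef_rot: [-180.0, 0.0, -173.0]
contact_force: [-0.1, -0.1, -0.0]
width: 0.0007
{'time_s': 2.85, 'joints': array([-4.56364843e+00,  3.76837512e+00,  9.76110775e+01,  1.76300871e-04,
        7.86184630e+01, -1.01574931e+02]), 'dq': array([-0.07304034,  0.05605168, -0.11513536,  0.03886987, -0.01951965,
       -0.36554428]), 'joint_efforts': array([ 2.43793875e-04, -3.98315728e+01, -3.58438003e+01, -3.01571307e-02,
        6.98128017e-02, -4.04789415e-02]), 'tool_pos': array([4.59981320e-01, 1.71931736e-06, 2.45457511e-01]), 'eef_rot': array([-1.79999751e+02,  2.07672344e-03, -1.72988753e+02]), 'contact_force': array([-0.13904627, -0.13043037, -0.04028911]), 'moment': array([ 0.07245712, -0.05026868, -0.05379157]), 'width': 0.0007291680237254734}
```

View pics/wrist1.png

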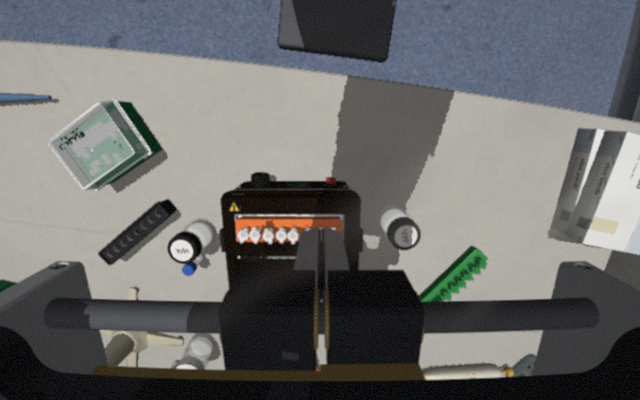

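View pics/c3.png

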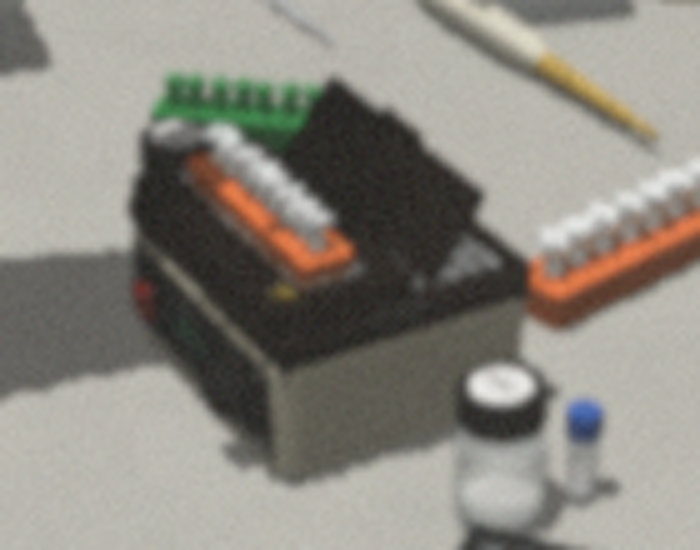

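The wrist view now shows the panel edge from above, with the red rocker's tip at (331,181) and the dial at (261,180). The side crop shows the rocker at about (269,209). I triangulate these next.

```bash
python3 - <<'E'
from h import *
S={n:eyes.snapshot(n) for n in ("scene","side","wrist")}
box={"scene":(255,200,300,240),"side":(255,195,285,225),"wrist":(318,170,345,190)}
obs={}
for n,s in S.items():
    a,b,c,d=box[n]; im=s["color"][b:d,a:c].astype(int)
    score=im[...,2]-np.maximum(im[...,0],im[...,1]); m=score>40
    v,u=np.nonzero(m); wt=score[m]; uv=(np.average(u,weights=wt)+a,np.average(v,weights=wt)+b)
    zz=s["z_map"][b:d,a:c][m]
    P=w(s,np.c_[u+a,v+b],zz)
    print(n,m.sum(),np.round(uv,1),"u",u.min()+a,u.max()+a,"v",v.min()+b,v.max()+b,"med",np.median(P,0).round(4),P.min(0).round(4),P.max(0).round(4))
    obs[n]=uv
    for Z in (.040,.044):
        o,dd=lines(s,uv); t=(Z-o[2])/dd[0,2]; print("  at z",Z,(o+t*dd[0]).round(4))
print("tri scene+side",tri([(S[n],obs[n]) for n in("scene","side")]).round(4))
# pose fit from wrist rim (first wrist cloud)
p=np.load("w.npy"); yaw=np.radians(7.1)
R=np.array([[np.cos(yaw),-np.sin(yaw)],[np.sin(yaw),np.cos(yaw)]])
for O in ((.531,-.028),):
    q=(p[:,:2]-O)@R; q=np.c_[q,p[:,2]]
    # heater-frame height profile along x for |y|<50, and side extents
    for x in np.arange(-.07,.10,.005):
        for band in ((-.055,-.03),(.03,.055)):
            m=(abs(q[:,0]-x)<.0025)&(q[:,1]>band[0])&(q[:,1]<band[1])
            print(f"{x*1e3:.0f} n{m.sum()} z "+ (f"{np.percentile(q[m,2],[10,50,90]).round(4)}" if m.any() else ''),end=" | ")
        print()
    m=(q[:,2]>.085)&(q[:,2]<.1)&(abs(q[:,0])<.05)
    print("y ext",np.percentile(q[m,1],[.3,1,99,99.7]), "x", np.percentile(q[(q[:,2]>.085)&(q[:,2]<.1)&(abs(q[:,1])<.06),0],[.3,1,99,99.7]))
E
```

```text
scene 35 [278.3 219.1] u 276 281 v 216 223 med [0.456  0.007  0.0442] [ 0.0642 -0.5406  0.0329] [0.4608 0.016  0.5208]
  at z 0.04 [0.4593 0.0126 0.04  ]
  at z 0.044 [0.456 0.008 0.044]
side 5 [268.2 207.4] u 267 269 v 207 208 med [0.4566 0.0089 0.0473] [0.4551 0.0056 0.0455] [0.4589 0.0124 0.0504]
  at z 0.04 [0.4605 0.0209 0.04  ]
  at z 0.044 [0.4587 0.0146 0.044 ]
wrist 45 [329.6 180.4] u 326 334 v 178 183 med [0.4577 0.0102 0.0491] [0.4546 0.0052 0.0476] [0.4611 0.0156 0.0509]
  at z 0.04 [0.4593 0.0103 0.04  ]
  at z 0.044 [0.4586 0.0101 0.044 ]
tri scene+side [0.4559 0.0075 0.0466]
-70 n4 z [0.0509 0.0519 0.0523] | -70 n0 z  | 
-65 n0 z  | -65 n0 z  | 
-60 n19 z [0.0931 0.0939 0.0949] | -60 n24 z [0.0933 0.0946 0.0953] | 
-55 n96 z [0.095  0.0958 0.0965] | -55 n122 z [0.095  0.0957 0.0966] | 
-50 n97 z [0.0952 0.096  0.097 ] | -50 n195 z [0.0953 0.0964 0.3248] | 
-45 n104 z [0.0955 0.0962 0.097 ] | -45 n376 z [0.0956 0.3258 0.3267] | 
-40 n99 z [0.0948 0.0959 0.0969] | -40 n609 z [0.0959 0.3262 0.327 ] | 
-35 n44 z [0.0976 0.1043 0.1052] | -35 n1108 z [0.2269 0.3257 0.3269] |
[... 1235 characters left out ...]
z [0.1213 0.1223 0.1229] | 55 n1433 z [0.3172 0.3289 0.3394] | 
60 n81 z [0.0739 0.0752 0.0766] | 60 n1505 z [0.3163 0.3288 0.3396] | 
65 n96 z [0.0751 0.0762 0.0771] | 65 n1510 z [0.316  0.3291 0.34  ] | 
70 n114 z [0.0749 0.0813 0.0827] | 70 n2608 z [0.3128 0.3209 0.3391] | 
75 n88 z [0.0808 0.0816 0.0827] | 75 n4007 z [0.3111 0.3253 0.3381] | 
80 n0 z  | 80 n2903 z [0.3168 0.3267 0.3408] | 
85 n0 z  | 85 n3714 z [0.3194 0.3291 0.3416] | 
90 n44 z [-0.0007  0.0001  0.001 ] | 90 n2085 z [0.3133 0.3263 0.3355] | 
95 n65 z [-0.0011  0.      0.001 ] | 95 n1398 z [0.3108 0.3254 0.3273] | 
y ext [-0.07695839 -0.07506638  0.07732981  0.07799174] x [-0.05856568 -0.05789834  0.03089217  0.03152777]
```

The heater fits origin ≈ (531,-28) mm and yaw ≈ 7.1°. The rocker is near (457,9) and the cover is at ≈ 0.94 rad. The first press point is 14 mm behind the hinge: world (563,-24).

```bash
python3 -m inch '[{"delta_pos":[35,-8,0],"delta_rot":[0,0,0],"claw":0},{"delta_pos":[75,-17,0],"delta_rot":[0,0,0],"claw":0},{"delta_pos":[103,-24,-10],"delta_rot":[0,0,0],"claw":0},{"delta_pos":[103,-24,-40],"delta_rot":[0,0,0],"claw":0},{"delta_pos":[103,-24,-75],"delta_rot":[0,0,0],"claw":0},{"delta_pos":[103,-24,-100],"delta_rot":[0,0,0],"claw":0},{"delta_pos":[103,-24,-100],"delta_rot":[0,0,0],"claw":0}]'
python3 - <<'E'
from h import *
S={n:eyes.snapshot(n) for n in ("scene","side")}
a=cv2.resize(S["scene"]["color"][130:260,240:400],(480,390),interpolation=cv2.INTER_CUBIC);b=cv2.resize(S["side"]["color"][120:250,240:340],(300,390),interpolation=cv2.INTER_CUBIC)
cv2.imwrite("pics/d1.png",np.hstack([a,b]))
E
```

```text
time_s: 4.03
tool_pos: [0.5622, -0.0239, 0.144]
eef_rot: [180.0, -0.2, -172.9]
contact_force: [0.2, -0.3, -0.4]
width: 0.0004
```

View pics/d1.png

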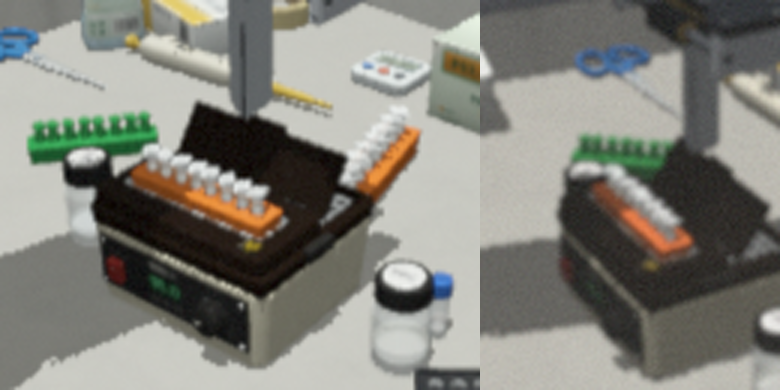

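The closed fingertips hang over the middle of the cover, just in front of its free edge. I press down slowly, at about 24–28 mm/s.

```bash
python3 -m inch '[{"delta_pos":[0,0,-8],"delta_rot":[0,0,0],"claw":0},{"delta_pos":[0,0,-16],"delta_rot":[0,0,0],"claw":0},{"delta_pos":[0,0,-22],"delta_rot":[0,0,0],"claw":0},{"delta_pos":[0,0,-26],"delta_rot":[0,0,0],"claw":0},{"delta_pos":[0,0,-29],"delta_rot":[0,0,0],"claw":0},{"delta_pos":[0,0,-32],"delta_rot":[0,0,0],"claw":0},{"delta_pos":[0,0,-35],"delta_rot":[0,0,0],"claw":0},{"delta_pos":[0,0,-38],"delta_rot":[0,0,0],"claw":0}]'
```

```text
time_s: 5.12
tool_pos: [0.5631, -0.024, 0.1075]
eef_rot: [-180.0, 0.0, -172.9]
contact_force: [-0.4, -0.1, 3.4]
width: 0.0003
```

```bash
python3 -m inch '[{"delta_pos":[0,0,-3],"delta_rot":[0,0,0],"claw":0},{"delta_pos":[0,0,-6],"delta_rot":[0,0,0],"claw":0},{"delta_pos":[0,0,-9],"delta_rot":[0,0,0],"claw":0},{"delta_pos":[0,0,-12],"delta_rot":[0,0,0],"claw":0},{"delta_pos":[0,0,-15],"delta_rot":[0,0,0],"claw":0},{"delta_pos":[0,0,-18],"delta_rot":[0,0,0],"claw":0},{"delta_pos":[0,0,-20],"delta_rot":[0,0,0],"claw":0}]'
```

```text
time_s: 6.0
tool_pos: [0.5631, -0.024, 0.0873]
eef_rot: [-180.0, 0.0, -172.9]
contact_force: [2.2, -0.2, 4.3]
width: 0.0005
```

```bash
python3 -m inch '[{"delta_pos":[0,0,-1.5],"delta_rot":[0,0,0],"claw":0},{"delta_pos":[0,0,-3],"delta_rot":[0,0,0],"claw":0},{"delta_pos":[0,0,-4],"delta_rot":[0,0,0],"claw":0},{"delta_pos":[0,0,-4],"delta_rot":[0,0,0],"claw":0}]'
```

```text
time_s: 6.5
tool_pos: [0.563, -0.024, 0.0837]
eef_rot: [-180.0, 0.0, -172.9]
contact_force: [0.9, 0.1, 5.9]
width: 0.0009
```

```bash
python3 -m inch '[{"delta_pos":[0,0,-0.8],"delta_rot":[0,0,0],"claw":0},{"delta_pos":[0,0,-1.2],"delta_rot":[0,0,0],"claw":0},{"delta_pos":[0,0,-1.2],"delta_rot":[0,0,0],"claw":0}]'
```

```text
time_s: 6.88
tool_pos: [0.5632, -0.024, 0.0836]
eef_rot: [-180.0, 0.0, -172.9]
contact_force: [-3.8, 0.1, 17.9]
width: 0.0003
```

The fingertip stopped moving at z ≈ 83.6 mm and the force rose to 18 N, so the cover is bearing on its stop. I withdraw upward and check.

```bash
python3 -m inch '[{"delta_pos":[0,0,8],"delta_rot":[0,0,0],"claw":0},{"delta_pos":[0,0,40],"delta_rot":[0,0,0],"claw":0},{"delta_pos":[0,0,90],"delta_rot":[0,0,0],"claw":0},{"delta_pos":[-40,10,125],"delta_rot":[0,0,0],"claw":0},{"delta_pos":[-100,22,130],"delta_rot":[0,0,0],"claw":0},{"delta_pos":[-140,28,130],"delta_rot":[0,0,0],"claw":0},{"delta_pos":[-140,28,130],"delta_rot":[0,0,0],"claw":0}]'
python3 - <<'E'
from h import *
S={n:eyes.snapshot(n) for n in ("scene","side","wrist")}
a=cv2.resize(S["scene"]["color"][130:260,240:400],(480,390),interpolation=cv2.INTER_CUBIC);b=cv2.resize(S["side"]["color"][120:250,240:340],(300,390),interpolation=cv2.INTER_CUBIC)
cv2.imwrite("pics/d2.png",np.hstack([a,b])); cv2.imwrite("pics/wrist2.png",S["wrist"]["color"])
yaw=np.radians(7.1);R=np.array([[np.cos(yaw),-np.sin(yaw)],[np.sin(yaw),np.cos(yaw)]])
for n in ("scene","side"):
    s=S[n];v,u=np.mgrid[0:400,0:640];z=s["z_map"];ok=z>0;p=w(s,np.c_[u[ok],v[ok]],z[ok]);q=np.c_[(p[:,:2]-(.531,-.028))@R,p[:,2]]
    for x in range(0,80,8):
        m=(abs(q[:,0]*1e3-x)<4)&(abs(q[:,1])<.06)&(q[:,2]<.15); print(n,x,m.sum(),np.percentile(q[m,2],[10,50,90]).round(4) if m.any() else '')
    m=(abs(q[:,0]+.02)<.025)
E
```

```text
time_s: 7.75
tool_pos: [0.4212, 0.0043, 0.2126]
eef_rot: [-180.0, 0.0, -172.9]
contact_force: [0.1, -0.6, -0.4]
width: 0.0005
scene 0 83 [-0.6294 -0.534   0.0956]
scene 8 111 [-0.6468 -0.5355  0.096 ]
scene 16 80 [-0.7217 -0.587  -0.5059]
scene 24 79 [-0.7207 -0.6102 -0.5287]
scene 32 140 [-0.72   -0.5348  0.0839]
scene 40 164 [-0.7196  0.0822  0.0836]
scene 48 174 [-0.7209  0.0821  0.0836]
scene 56 167 [-0.7206  0.0822  0.0836]
scene 64 162 [-0.722   0.082   0.0838]
scene 72 143 [-0.7221  0.0798  0.0842]
side 0 34 [0.0953 0.0963 0.0973]
side 8 64 [0.0944 0.0957 0.097 ]
side 16 10 [0.0901 0.0947 0.0951]
side 24 52 [0.0823 0.0837 0.0853]
side 32 83 [0.0817 0.0833 0.0846]
side 40 79 [0.0822 0.0831 0.0842]
side 48 82 [0.0818 0.0833 0.0844]
side 56 84 [0.0821 0.0832 0.0847]
side 64 79 [0.0815 0.083  0.0848]
side 72 62 [0.081  0.0822 0.0848]
```

View pics/d2.png

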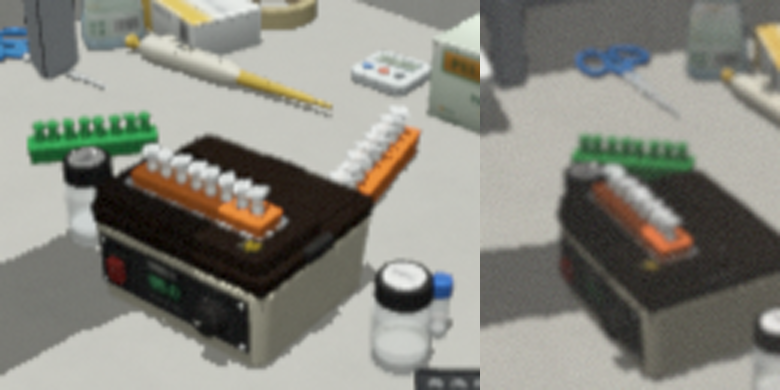

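View pics/wrist2.png

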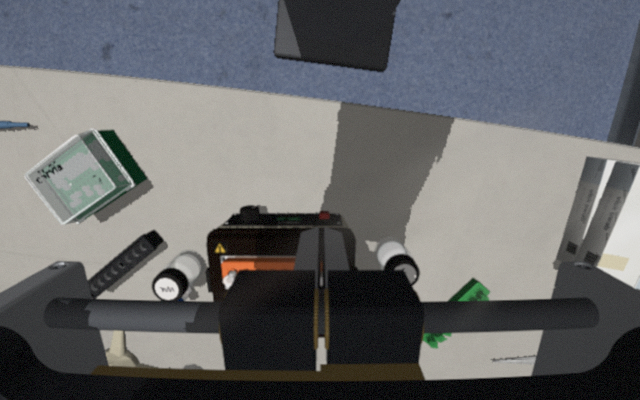

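The cover is shut: its surface reads a flat ≈ 83 mm in both views, and the rack and jars haven't moved. Next I go down in front of the rocker, with the tip at z ≈ 44.5 mm, still well clear of it.

```bash
python3 -m inch '[{"delta_pos":[4,1,-20],"delta_rot":[0,0,0],"claw":0},{"delta_pos":[5,1,-65],"delta_rot":[0,0,0],"claw":0},{"delta_pos":[5,1,-110],"delta_rot":[0,0,0],"claw":0},{"delta_pos":[5,1,-145],"delta_rot":[0,0,0],"claw":0},{"delta_pos":[5,1,-165],"delta_rot":[0,0,0],"claw":0},{"delta_pos":[5,1,-168],"delta_rot":[0,0,0],"claw":0},{"delta_pos":[5,1,-168],"delta_rot":[0,0,0],"claw":0}]'
python3 - <<'E'
from h import *
S={n:eyes.snapshot(n) for n in ("scene","side","wrist")}
print(r.sense()["tool_pos"])
a=cv2.resize(S["scene"]["color"][170:260,240:350],(440,360),interpolation=cv2.INTER_CUBIC);b=cv2.resize(S["side"]["color"][160:250,240:325],(340,360),interpolation=cv2.INTER_CUBIC)
cv2.imwrite("pics/e1.png",np.hstack([a,b])); cv2.imwrite("pics/wrist3.png",cv2.resize(S["wrist"]["color"][150:400,150:480],None,fx=2,fy=2))
E
```

```text
time_s: 8.78
tool_pos: [0.4285, 0.0049, 0.0445]
eef_rot: [-180.0, -0.0, -172.9]
contact_force: [1.1, 0.4, 1.3]
width: 0.0005
[0.42857037 0.00493205 0.04498488]
```

View pics/e1.png

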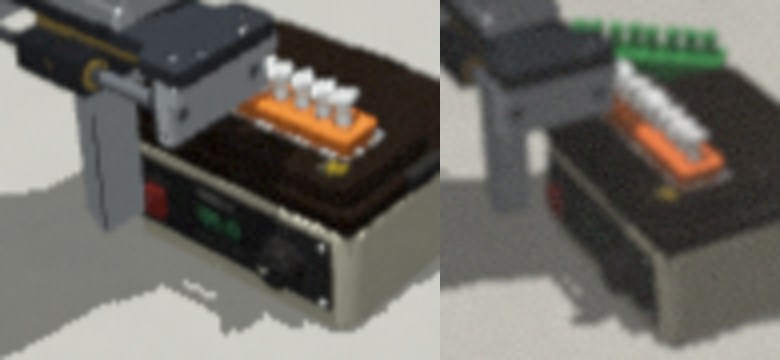

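View pics/wrist3.png

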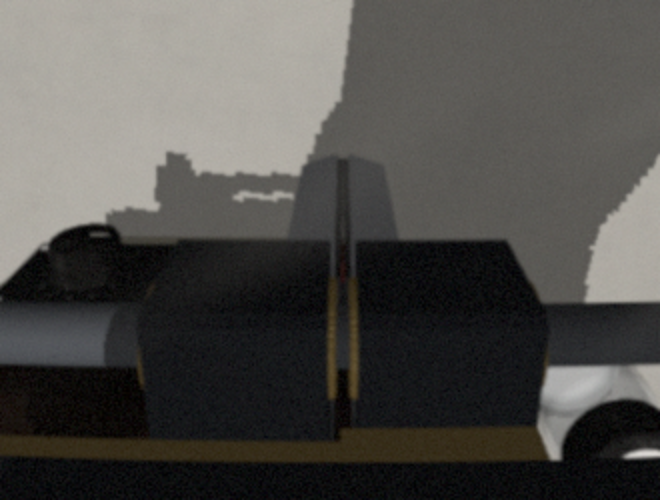

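The wrist crop shows the red rocker in line with the seam between the fingertips, at (344,268), so the tip is centred on it. The dial is well to the left, at (85,255). The tip has about 18 mm to go, so I ease in along the heater's +x.

```bash
python3 -m inch '[{"delta_pos":[4,0.5,0],"delta_rot":[0,0,0],"claw":0},{"delta_pos":[8,1,0],"delta_rot":[0,0,0],"claw":0},{"delta_pos":[11,1.4,0],"delta_rot":[0,0,0],"claw":0},{"delta_pos":[13,1.6,0],"delta_rot":[0,0,0],"claw":0},{"delta_pos":[14,1.7,0],"delta_rot":[0,0,0],"claw":0},{"delta_pos":[15,1.9,0],"delta_rot":[0,0,0],"claw":0},{"delta_pos":[16,2,0],"delta_rot":[0,0,0],"claw":0},{"delta_pos":[16,2,0],"delta_rot":[0,0,0],"claw":0}]'
```

```text
time_s: 9.93
tool_pos: [0.444, 0.007, 0.0442]
eef_rot: [-180.0, 0.0, -172.9]
contact_force: [-0.4, -0.3, -0.5]
width: -0.0
```

```bash
python3 -m inch '[{"delta_pos":[0.7,0.1,0],"delta_rot":[0,0,0],"claw":0},{"delta_pos":[1.4,0.2,0],"delta_rot":[0,0,0],"claw":0},{"delta_pos":[2,0.25,0],"delta_rot":[0,0,0],"claw":0},{"delta_pos":[2,0.25,0],"delta_rot":[0,0,0],"claw":0}]'
python3 -m inch '[{"delta_pos":[0.7,0.1,0],"delta_rot":[0,0,0],"claw":0},{"delta_pos":[1.4,0.2,0],"delta_rot":[0,0,0],"claw":0},{"delta_pos":[1.4,0.2,0],"delta_rot":[0,0,0],"claw":0}]'
```

```text
time_s: 10.42
tool_pos: [0.4459, 0.0073, 0.0442]
eef_rot: [180.0, -0.0, -172.9]
contact_force: [-1.4, -0.3, 2.0]
width: 0.0007
time_s: 10.8
tool_pos: [0.4469, 0.0074, 0.0443]
eef_rot: [180.0, -0.1, -172.9]
contact_force: [-7.5, -1.0, 7.3]
width: 0.0006
```

```bash
python3 -m inch '[{"delta_pos":[0.5,0.1,0],"delta_rot":[0,0,0],"claw":0},{"delta_pos":[1,0.1,0],"delta_rot":[0,0,0],"claw":0},{"delta_pos":[1,0.1,0],"delta_rot":[0,0,0],"claw":0}]'
python3 - <<'E'
from h import *
S={n:eyes.snapshot(n) for n in ("scene","side")}
print({k:r.sense()[k] for k in("tool_pos","contact_force")})
a=cv2.resize(S["scene"]["color"][190:250,260:310],(500,600),interpolation=cv2.INTER_CUBIC)
cv2.imwrite("pics/f1.png",a)
E
```

```text
time_s: 11.18
tool_pos: [0.4471, 0.0074, 0.0442]
eef_rot: [180.0, -0.2, -172.9]
contact_force: [-13.4, -2.3, 11.9]
width: 0.0006
{'tool_pos': array([0.44709378, 0.00742949, 0.04417741]), 'contact_force': array([-13.47754348,  -2.75845548,  11.85969935])}
```

View pics/f1.png

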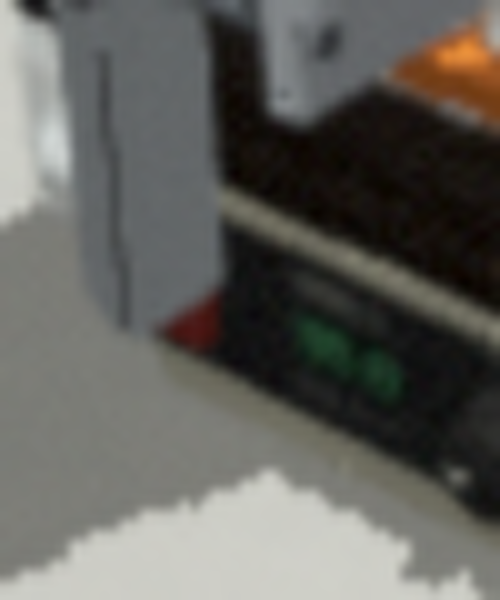

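```bash
python3 -m inch '[{"delta_pos":[-3,-0.4,0],"delta_rot":[0,0,0],"claw":0},{"delta_pos":[-10,-1.2,0],"delta_rot":[0,0,0],"claw":0},{"delta_pos":[-25,-3,0],"delta_rot":[0,0,0],"claw":0},{"delta_pos":[-35,-4,20],"delta_rot":[0,0,0],"claw":0},{"delta_pos":[-40,-5,70],"delta_rot":[0,0,0],"claw":0},{"delta_pos":[-40,-5,125],"delta_rot":[0,0,0],"claw":0},{"delta_pos":[-40,-5,170],"delta_rot":[0,0,0],"claw":0},{"delta_pos":[-40,-5,170],"delta_rot":[0,0,0],"claw":0}]'
python3 - <<'E'
from h import *
S={n:eyes.snapshot(n) for n in ("scene","side","wrist")}
s=S["scene"]["color"]; o=cv2.imread("pics/scene1.png")
f=lambda i:cv2.resize(i[200:240,260:298],(380,400),interpolation=cv2.INTER_CUBIC)
cv2.imwrite("pics/g1.png",np.hstack([f(o),f(s)])); cv2.imwrite("pics/scene2.png",s)
wi=S["wrist"]["color"];cv2.imwrite("pics/g2.png",cv2.resize(wi[150:300,180:400],None,fx=3.5,fy=3.5,interpolation=cv2.INTER_CUBIC))
sw=S["wrist"];sc=wi.astype(int);m=(sc[...,2]-np.maximum(sc[...,0],sc[...,1])>50);m[:150]=0;m[:,:310]=0;m[:,360:]=0;m[300:]=0
v,u=np.nonzero(m);print(len(v))
if len(v):
    P=w(sw,np.c_[u,v],sw["z_map"][v,u]);print(P.round(4)[::4])
E
```

```text
time_s: 12.28
tool_pos: [0.4095, 0.0025, 0.217]
eef_rot: [-179.9, 0.4, -172.9]
contact_force: [-0.5, -0.2, -0.7]
width: 0.0005
0
```

View pics/g1.png

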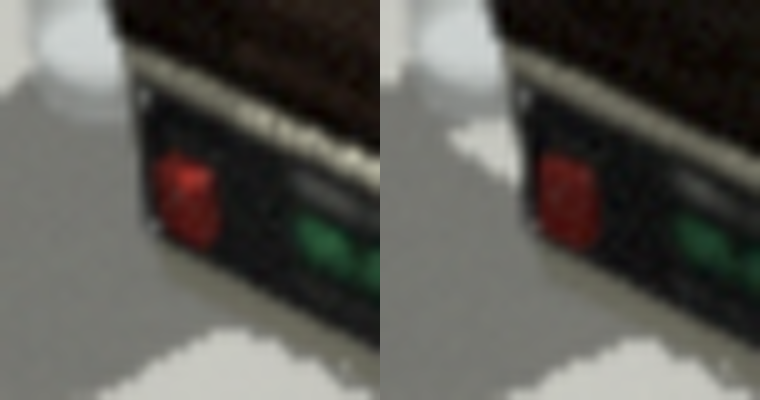

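View pics/g2.png

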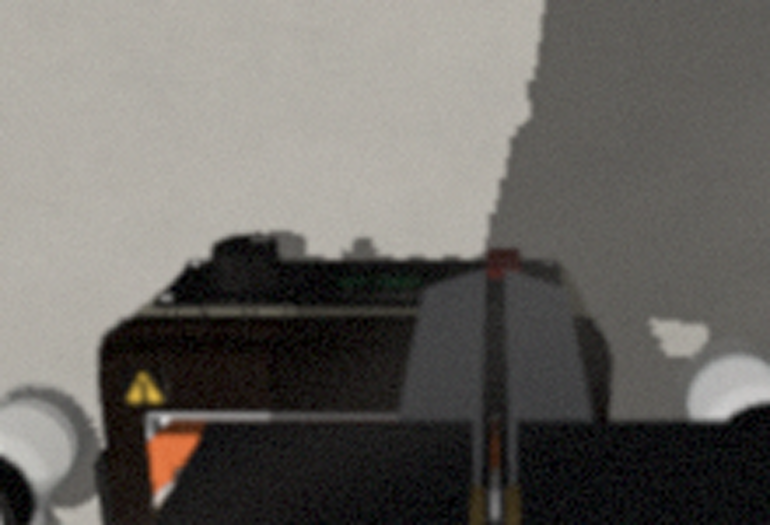

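The bright, protruding upper half of the rocker is gone compared with before: left panel (190,180), right panel (570,200). To be sure it is fully in, I press again slightly higher, where the lever is longer, and see where it stops.

```bash
python3 -m inch '[{"delta_pos":[0,0,-50],"delta_rot":[0,0,0],"claw":0},{"delta_pos":[0,0,-100],"delta_rot":[0,0,0],"claw":0},{"delta_pos":[0,0,-145],"delta_rot":[0,0,0],"claw":0},{"delta_pos":[5,1,-165],"delta_rot":[0,0,0],"claw":0},{"delta_pos":[15,2,-167.6],"delta_rot":[0,0,0],"claw":0},{"delta_pos":[27,3.4,-167.6],"delta_rot":[0,0,0],"claw":0},{"delta_pos":[34,4.3,-167.6],"delta_rot":[0,0,0],"claw":0},{"delta_pos":[36,4.5,-167.6],"delta_rot":[0,0,0],"claw":0}]'
python3 -m inch '[{"delta_pos":[0.7,0.1,0],"delta_rot":[0,0,0],"claw":0},{"delta_pos":[1.4,0.2,0],"delta_rot":[0,0,0],"claw":0},{"delta_pos":[2,0.25,0],"delta_rot":[0,0,0],"claw":0},{"delta_pos":[2,0.25,0],"delta_rot":[0,0,0],"claw":0}]'
```

```text
time_s: 13.42
tool_pos: [0.445, 0.0071, 0.0471]
eef_rot: [-180.0, 0.1, -172.9]
contact_force: [-0.5, -0.9, 0.0]
width: 0.0006
time_s: 13.92
tool_pos: [0.4464, 0.0073, 0.0467]
eef_rot: [-180.0, 0.0, -172.9]
contact_force: [-1.2, 0.6, -0.5]
width: 0.0
```

```bash
python3 -m inch '[{"delta_pos":[0.5,0.1,0],"delta_rot":[0,0,0],"claw":0},{"delta_pos":[1,0.1,0],"delta_rot":[0,0,0],"claw":0},{"delta_pos":[1,0.1,0],"delta_rot":[0,0,0],"claw":0}]'
```

```text
time_s: 14.3
tool_pos: [0.447, 0.0074, 0.0465]
eef_rot: [180.0, -0.1, -172.9]
contact_force: [-4.2, -1.0, 1.8]
width: 0.0003
```

```bash
python3 -m inch '[{"delta_pos":[0.5,0.1,0],"delta_rot":[0,0,0],"claw":0},{"delta_pos":[1,0.1,0],"delta_rot":[0,0,0],"claw":0},{"delta_pos":[1,0.1,0],"delta_rot":[0,0,0],"claw":0}]'
```

```text
time_s: 14.68
tool_pos: [0.4473, 0.0074, 0.0464]
eef_rot: [180.0, -0.2, -172.9]
contact_force: [-10.0, -1.3, 5.9]
width: 0.0006
```

It comes to the same firm stop: only 0.3 mm more at 10 N, when about 3 N is enough to move it. The rocker is at its end. I withdraw and check.

```bash
python3 -m inch '[{"delta_pos":[-3,-0.4,0],"delta_rot":[0,0,0],"claw":0},{"delta_pos":[-10,-1.2,0],"delta_rot":[0,0,0],"claw":0},{"delta_pos":[-25,-3,0],"delta_rot":[0,0,0],"claw":0},{"delta_pos":[-40,-5,20],"delta_rot":[0,0,0],"claw":0},{"delta_pos":[-55,-5,70],"delta_rot":[0,0,0],"claw":0},{"delta_pos":[-70,-5,125],"delta_rot":[0,0,0],"claw":0},{"delta_pos":[-80,-5,170],"delta_rot":[0,0,0],"claw":0},{"delta_pos":[-80,-5,170],"delta_rot":[0,0,0],"claw":0}]'
python3 - <<'E'
from h import *
S={n:eyes.snapshot(n) for n in ("scene","side","wrist")}
s=S["scene"]["color"]; o=cv2.imread("pics/scene1.png")
f=lambda i:cv2.resize(i[200:250,260:335],(390,260),interpolation=cv2.INTER_CUBIC)
g=lambda i:cv2.resize(i[150:260,240:405],(390,260),interpolation=cv2.INTER_CUBIC)
cv2.imwrite("pics/k1.png",np.vstack([np.hstack([f(o),f(s)]),np.hstack([g(o),g(s)])]))
cv2.imwrite("pics/k2.png",S["wrist"]["color"])
E
```

```text
time_s: 15.68
tool_pos: [0.3691, 0.0024, 0.2194]
eef_rot: [-179.9, 0.4, -172.9]
contact_force: [0.2, -0.5, -1.2]
width: 0.0005
```

View pics/k1.png

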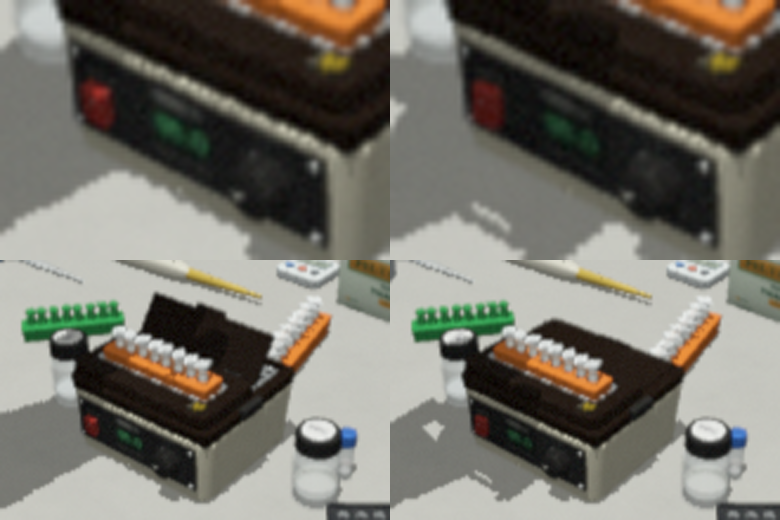

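View pics/k2.png

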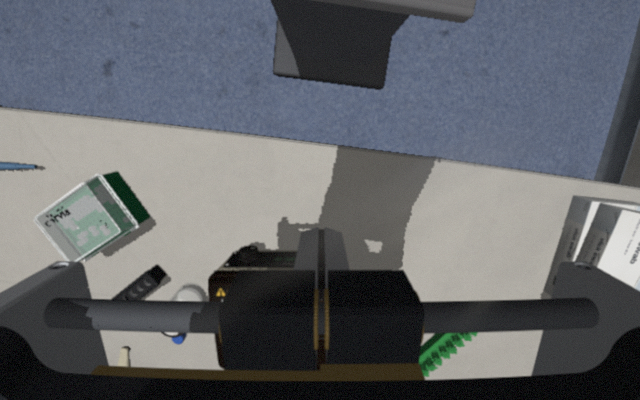

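The before and after views agree. The cover is flat, the rocker's upper half is in, and the rack, dial, jars and vial haven't moved. The arm is clear, so I hand in.

```bash
python3 -m inch '[{"delta_pos":[0,0,0],"delta_rot":[0,0,0],"claw":0},{"delta_pos":[0,0,0],"delta_rot":[0,0,0],"claw":0}]'; python3 -c "
from rig import r
print(r.close_job())"
```

```text
time_s: 16.08
tool_pos: [0.3682, 0.0025, 0.2159]
eef_rot: [180.0, -0.1, -172.9]
contact_force: [-0.5, 0.0, -0.1]
width: 0.0006
the job is handed in; nothing more can be done
None
```

I pushed the rear cover shut with the closed fingertips, then pressed the upper half of the red rocker in, pulled clear and handed the job in at about 16 s.

- **Cover:** it came to a firm stop at 83.6 mm with 18 N on it. Afterwards its surface measured flat at about 83 mm in both the scene and side views.
- **Rocker:** I pressed it twice, at about 44 and 46.5 mm above the table, and it stopped firmly both times (13 N, then 10 N). I judged it fully on from those stops and the before/after pictures, since its angle was too small to measure directly. The first press also pushed up on the tool with about 12 N, which I put down to the tilted face and friction.
- **Everything else:** in the last scene picture the dial, strip rack, jars and vial look as they did before. The force reading at the end was about zero.

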